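# Line up the bud vases by height on the display board

## Task

Stand the four bud vases on the cork pads of the dark display board in order of height, one centred on each pad: the tallest on the pad next to the mug of brushes, then each next shorter one along the row, down to the shortest next to the green-lidded paint tub. They are ceramic, so keep them upright and set each one down gently rather than letting it drop, and leave the mug and the tub where they stand.

Things in the scene. Friction and masses are not known exactly. Their poses are not given: they have to be found in the camera images.
- vase_128: the tallest of four loose bud vases of one form, white ceramic with a blue band, upright: 128 mm tall, round belly 56 mm across below, and above it a straight round collar 34 mm across that makes up the top 42 mm (the place to grip); about 190 g. Origin: centre of its underside, z axis up through its mouth
- vase_108: the second tallest of four loose bud vases of one form, white ceramic with a blue band, upright: 108 mm tall, round belly 54 mm across below, and above it a straight round collar 34 mm across that makes up the top 42 mm (the place to grip); about 160 g. Origin: centre of its underside, z axis up through its mouth
- vase_88: the third tallest of four loose bud vases of one form, white ceramic with a blue band, upright: 88 mm tall, round belly 52 mm across below, and above it a straight round collar 32 mm across that makes up the top 42 mm (the place to grip); about 130 g. Origin: centre of its underside, z axis up through its mouth
- vase_68: the shortest of four loose bud vases of one form, white ceramic with a blue band, upright: 68 mm tall, round belly 50 mm across below, and above it a straight round collar 32 mm across that makes up the top 42 mm (the place to grip); about 100 g. Origin: centre of its underside, z axis up through its mouth
- pad_a: one of four alike, fixed, round cork pads 62 mm across and 5 mm thick in a straight row, 85 mm from centre to centre, on a fixed dark wooden board 345 x 100 x 12 mm lying on the bench. Its origin is the centre of its underside, 12 mm above the bench, so its top is 5 mm above the origin (17 mm above the bench). Which pad stands where in the row varies: its letter says nothing of its place
- pad_b: one of four alike, fixed, round cork pads 62 mm across and 5 mm thick in a straight row, 85 mm from centre to centre, on a fixed dark wooden board 345 x 100 x 12 mm lying on the bench. Its origin is the centre of its underside, 12 mm above the bench, so its top is 5 mm above the origin (17 mm above the bench). Which pad stands where in the row varies: its letter says nothing of its place
- pad_c: one of four alike, fixed, round cork pads 62 mm across and 5 mm thick in a straight row, 85 mm from centre to centre, on a fixed dark wooden board 345 x 100 x 12 mm lying on the bench. Its origin is the centre of its underside, 12 mm above the bench, so its top is 5 mm above the origin (17 mm above the bench). Which pad stands where in the row varies: its letter says nothing of its place
- pad_d: one of four alike, fixed, round cork pads 62 mm across and 5 mm thick in a straight row, 85 mm from centre to centre, on a fixed dark wooden board 345 x 100 x 12 mm lying on the bench. Its origin is the centre of its underside, 12 mm above the bench, so its top is 5 mm above the origin (17 mm above the bench). Which pad stands where in the row varies: its letter says nothing of its place
- mug: white mug with a blue band and five paint brushes standing in it, loose: 74 mm across, 90 mm tall, brush tips to 150 mm. It stands on the bench in line with the row of pads, beyond one end of the board (either end), its centre 120 mm from the centre of the nearest pad. Origin: centre of its underside
- tub: white paint tub with a green lid, loose: 84 mm across, 56 mm tall, on the bench in line with the row beyond the other end of the board, its centre 120 mm from the centre of the nearest pad. Origin: centre of its underside
Not all that is in view belongs to the job. What is shaped like the vase_108 but purple or red is not meant.

How it is judged:
At the end, for the whole second after the job is handed in: Counted from the mug, the vases stand tallest to shortest, each upright (within 0.1 rad) on top of its own pad with its centre within 12 mm of the pad's centre, at rest; the mug and the tub stand upright within 15 mm of where they were (((horizontal distance between vase_128 and pad_a below 0.012 m and horizontal distance between pad_a and mug between 0.09 and 0.15 m) or (horizontal distance between vase_128 and pad_b below 0.012 m and horizontal distance between pad_b and mug between 0.09 and 0.15 m) or (horizontal distance between vase_128 and pad_c below 0.012 m and horizontal distance between pad_c and mug between 0.09 and 0.15 m) or (horizontal distance between vase_128 and pad_d below 0.012 m and horizontal distance between pad_d and mug between 0.09 and 0.15 m)) and height (world z) of vase_128 between 0.013 and 0.021 m and angle between each of vase_128, vase_108, vase_88, vase_68's own z axis and vertical below 0.1 rad and linear speed of each of vase_128, vase_108, vase_88, vase_68 below 0.02 m/s and angular speed of each of vase_128, vase_108, vase_88, vase_68 below 0.2 rad/s and ((horizontal distance between vase_108 and pad_a below 0.012 m and horizontal distance between pad_a and mug between 0.175 and 0.235 m) or (horizontal distance between vase_108 and pad_b below 0.012 m and horizontal distance between pad_b and mug between 0.175 and 0.235 m) or (horizontal distance between vase_108 and pad_c below 0.012 m and horizontal distance between pad_c and mug between 0.175 and 0.235 m) or (horizontal distance between vase_108 and pad_d below 0.012 m and horizontal distance between pad_d and mug between 0.175 and 0.235 m)) and height (world z) of vase_108 between 0.013 and 0.021 m and ((horizontal distance between vase_88 and pad_a below 0.012 m and horizontal distance between pad_a and mug between 0.26 and 0.32 m) or (horizontal distance between vase_88 and pad_b below 0.012 m and horizontal distance between pad_b and mug between 0.26 and 0.32 m) or (horizontal distance between vase_88 and pad_c below 0.012 m and horizontal distance between pad_c and mug between 0.26 and 0.32 m) or (horizontal distance between vase_88 and pad_d below 0.012 m and horizontal distance between pad_d and mug between 0.26 and 0.32 m)) and height (world z) of vase_88 between 0.013 and 0.021 m and ((horizontal distance between vase_68 and pad_a below 0.012 m and horizontal distance between pad_a and mug between 0.345 and 0.405 m) or (horizontal distance between vase_68 and pad_b below 0.012 m and horizontal distance between pad_b and mug between 0.345 and 0.405 m) or (horizontal distance between vase_68 and pad_c below 0.012 m and horizontal distance between pad_c and mug between 0.345 and 0.405 m) or (horizontal distance between vase_68 and pad_d below 0.012 m and horizontal distance between pad_d and mug between 0.345 and 0.405 m)) and height (world z) of vase_68 between 0.013 and 0.021 m and distance of each of mug, tub from where it was at the start of the episode below 0.015 m and angle between each of mug, tub's own z axis and vertical below 0.15 rad); the robot touches nothing.
It fails at once if a vase is tipped more than 45 degrees (angle between any of vase_128, vase_108, vase_88, vase_68's own z axis and vertical above 0.79 rad).
It fails at once if a vase is dropped or thrown: it moves faster than 0.6 m/s with no finger on it (a fall of about 18 mm) ((linear speed of vase_128 above 0.6 m/s and contact force between vase_128 and the fingers below 0.05 N) or (linear speed of vase_108 above 0.6 m/s and contact force between vase_108 and the fingers below 0.05 N) or (linear speed of vase_88 above 0.6 m/s and contact force between vase_88 and the fingers below 0.05 N) or (linear speed of vase_68 above 0.6 m/s and contact force between vase_68 and the fingers below 0.05 N)).
It fails at once if the brush mug or the paint tub is shifted more than 25 mm (distance of any of mug, tub from where it was at the start of the episode above 0.025 m).
It also fails if it takes over 83 s, if anything falls off the work surface, if the arm or the gripper's body presses on something with over 40 N, if the wrist force passes 120 N, or if a joint passes its speed limit or range.

## Robot

A 7-joint arm with a two-finger parallel gripper is mounted at the origin on the work surface. World frame = base frame: x ahead of the robot, y to its left, z up, the work surface at z = 0. Lengths are in m, angles in rad, forces in N, time in s.
With the tool pointing down it reaches from about 0.425 to 0.825 m from the base axis. Payload 3.6 kg.
Tool frame: the origin (TCP) lies where the fingers leave the gripper's body, on its centre line; the fingertips stand 73 mm ahead of it and the grasp point (between the pads) lies 54 mm ahead of it; z points along the fingers, y is the line along which they close (so a half turn about z gives the same grasp; the last joint's range is limited). The gripper opens to 85 mm and grips with 20 to 120 N. Pads are 22 mm wide; open, the fingers measure 114 mm over their backs; the gripper's body (76 mm by 85 mm) begins 54 mm behind the grasp point. The pads swing forward as they close: fully open they stand 13 mm farther back than shut.
Start: joints at [-1.228, 0.615, -0.013, 1.423, 0.008, 1.103, -0.04], TCP at [0.234, 0.606, 0.304] pointing down, gripper open.
Joint ranges: [-3.12, 3.12], [-0.3, 2.06], [-1.34, 1.32], [0.26, 2.42], [-1.36, 4.5], [0.01, 1.98], [-2.84, 2.84]. Speed limits (rad/s): [2.79, 2.79, 3.14, 3.14, 3.14, 3.14, 3.14].

## Interface

Orientations are given as a unit quaternion [x, y, z, w].
In Python, from station import arm, snapshot, camera_info, ticket gives the robot as it stands. Calls block until the motion is done:
- arm.movep(position, orientation): joint-space move of the TCP to a pose.
- arm.line_to(position, velocity=0.15, ori=None): straight line of the TCP; ori=None keeps the orientation; velocity is the mean speed in m/s.
- arm.move_j(angles): joint-space move.
- arm.move_gripper(opening, effort=None): opening from 0.0 (shut) to 1.0 (fully open); effort is the grip in N (None keeps the last); returns when the fingers have stopped.
- arm.pause(seconds).
- arm.ik(position, orientation): joint angles nearest the present ones, or None.
- snapshot(name): name is "side" or "top"; returns the picture (400x640x3 uint8, blue, green, red); there is no depth.
- camera_info(name): a dict with "fx", "fy", "cx", "cy" (pixels), "R" (3x3) and "t" (3): a world point X has camera coordinates R X + t. Camera axes: x right, y down, z forward; pixel columns grow to the right and rows downward; lengths in m; the calibration is good to about 2 mm. A picture is of the moment at which its call begins. camera_info takes no time and is no camera call.
A pose or a line that the arm cannot do raises arm.MotionError and nothing moves.
- ticket.finish_job(): hands the job in; it is judged then, once.
Readings, each from a call of its own:
- arm.read_time(): time.
- arm.read_joint_positions(): joint angles.
- arm.read_dq(): joint speeds.
- arm.read_effort(): joint torques, N m.
- arm.read_tool_pos(): TCP position.
- arm.read_eef_rot(): TCP orientation.
- arm.read_ft_force(): force on the tool from outside, world axes, zero at the start.
- arm.read_wrist_torque(): the same for the moment, N m.
- arm.read_opening(): opening from 0.0 (shut) to 1.0 (fully open).
- arm.read_finger_force(): force on a finger pad.
Only numpy, scipy, OpenCV 4.12 (cv2) and the standard library are available. Lean on these libraries where they do the work, as an engineer would, in place of code of your own. Each camera call takes 0.05 s, during which the arm holds its last target. There are 200 camera calls.

## Working session

There is one attempt and no reset: what is moved stays moved. The work goes in short steps, each a Python script; the robot and the scene stay as the last script left them, time stands still between calls to the robot, and variables do not carry over. Pictures are saved under pics/ and viewed, at most 14 in all, crops included, and the job is handed in when it is done.

```bash
ls; mkdir -p pics; python3 - <<'E'
from station import arm, snapshot, camera_info
import cv2
for n in("side","top"):
    cv2.imwrite(f"pics/{n}0.png",snapshot(n)); print(n,camera_info(n))
print(arm.read_time(),arm.read_eef_rot())
E
```

```text
pics
side {'fx': 365.0854312720724, 'fy': 365.0854312720724, 'cx': 319.9990563312586, 'cy': 195.34198132897734, 'R': array([[-0.85253675, -0.52259008, -0.00898297],
       [-0.3882364 ,  0.64467619, -0.65853254],
       [ 0.34993368, -0.55793568, -0.75249864]]), 't': array([0.46862383, 0.21386147, 0.68403637])}
top {'fx': 489.1420796859328, 'fy': 489.1420796859328, 'cx': 318.6946409541584, 'cy': 206.15256885615875, 'R': array([[ 0.02273614, -0.99956081,  0.01900695],
       [-0.99666743, -0.0241519 , -0.07791483],
       [ 0.07833967, -0.01717212, -0.99677882]]), 't': array([0.00702515, 0.53511368, 1.08673465])}
0.1 [ 1.83296008e-01  9.83057066e-01 -1.15734051e-03 -1.98914651e-04]
```

View pics/top0.png

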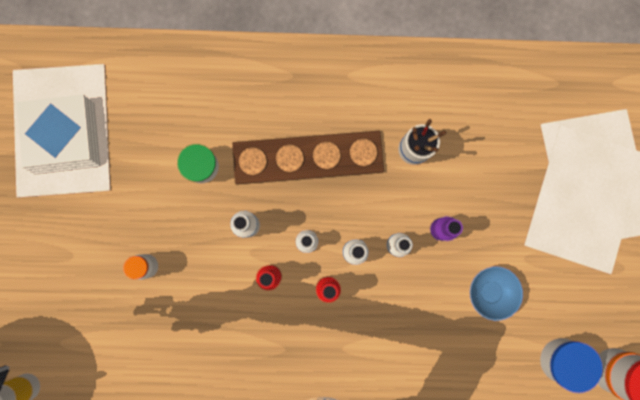

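View pics/side0.png

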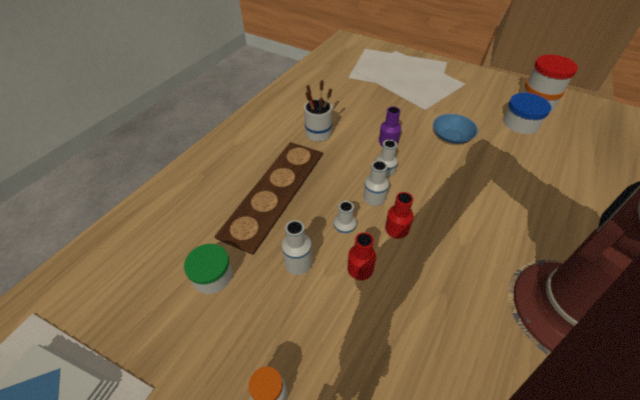

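The top view shows the board with pads at about (252,161), (289,158), (326,155) and (363,152). The green tub is at (197,162) and the mug at (421,142).

White vase candidates (top | side):
- (243,222) | (295,235), tall
- (307,241) | (345,212), short
- (356,251) | (378,180)
- (401,244) | (389,155)

Decoys: red at (268,277) and (329,289), purple at (446,228). I also rule out the orange bottle at (137,267).

Next I triangulate the dark mouths across the two views to get the heights.

```bash
cat > vis.py <<'E'
import numpy as np, cv2
from station import arm, snapshot, camera_info
C={n:camera_info(n) for n in("side","top")}
def ray(n,p):
    c=C[n];d=c["R"].T@np.array([(p[0]-c["cx"])/c["fx"],(p[1]-c["cy"])/c["fy"],1]);return -c["R"].T@c["t"],d/np.linalg.norm(d)
def plane(n,p,z): o,d=ray(n,p);return o+d*(z-o[2])/d[2]
def tri(pt,ps):
    (o1,d1),(o2,d2)=ray("top",pt),ray("side",ps)
    s=np.linalg.lstsq(np.c_[d1,-d2],o2-o1,rcond=None)[0];a,b=o1+s[0]*d1,o2+s[1]*d2
    return (a+b)/2,np.linalg.norm(a-b)
def blobs(mask,amin):
    n,_,st,ce=cv2.connectedComponentsWithStats(mask.astype(np.uint8));return [(ce[i],st[i,4]) for i in range(1,n) if st[i,4]>=amin]
def near(mask,p,r=12,amin=8):
    b=[x for x in blobs(mask,amin) if np.hypot(*(x[0]-p))<r];return min(b,key=lambda x:np.hypot(*(x[0]-p)))[0] if b else None
E
python3 - <<'E'
from vis import *
np.set_printoptions(precision=4,suppress=True)
T,S=snapshot("top"),snapshot("side")
dk=lambda I:I.max(2)<70
for pt,ps in [((240,223),(294,228)),((306,241),(346,207)),((355,252),(379,167)),((404,244),(389,145)),((455,228),(393,111)),((266,279),(364,240)),((330,292),(404,199))]:
    a,b=near(dk(T),pt),near(dk(S),ps)
    if a is None or b is None: print(pt,a,b);continue
    X,e=tri(a,b);print(pt,a,b,X,e)
h=cv2.cvtColor(T,cv2.COLOR_BGR2HSV)
for c in[(252,161),(289,158),(326,155),(363,152)]:
    m=np.zeros(T.shape[:2],bool);m[c[1]-17:c[1]+18,c[0]-17:c[0]+18]=(T[...,2]>130)[c[1]-17:c[1]+18,c[0]-17:c[0]+18]
    p=near(m,c,amin=80);print(p,plane("top",p,.017))
g=near((h[...,0]>50)&(h[...,0]<80)&(h[...,1]>120),(197,162),amin=100);print("tub",plane("top",g,.056),"mug",plane("top",(421,143),.09))
cv2.imwrite("pics/c1.png",cv2.resize(np.hstack([T[205:305,225:465],S[90:290,270:430][50:150,:]]),None,fx=2,fy=2,interpolation=2))
cv2.imwrite("pics/c1.png",cv2.resize(S[85:285,270:430],None,fx=3,fy=3,interpolation=2))
E
```

```text
(240, 223) [239.7907 222.5   ] [294.2422 227.1328] [0.4902 0.1818 0.1265] 0.002154029139312661
(306, 241) [306.3667 240.8167] [345.6447 206.0132] [0.4565 0.0457 0.0661] 0.0020058287780046168
(355, 252) [357.8452 251.8333] [379.0833 165.2639] [ 0.4356 -0.0622  0.106 ] 0.0014551281215244437
(404, 244) [404.     244.4262] [389.4565 143.4565] [ 0.4533 -0.162   0.0862] 0.0017107456671501193
(455, 228) [454.0816 227.1837] [393.2456 109.7895] [ 0.4916 -0.2631  0.1058] 0.0016515594423389959
(266, 279) [265.7727 279.2045] [363.9925 239.3209] [0.3755 0.1271 0.1061] 0.002127774640209814
(330, 292) [329.1494 291.8506] [404.2577 197.5773] [ 0.3524 -0.0042  0.106 ] 0.00198301227972227
[251.8282 160.8525] [0.6351 0.1745 0.017 ]
[289.0635 157.8762] [0.6442 0.0898 0.017 ]
[326.0248 154.8066] [0.6535 0.0054 0.017 ]
[362.777  151.8852] [ 0.6625 -0.0788  0.017 ]
tub [0.6219 0.2917 0.056 ] mug [ 0.671  -0.1963  0.09  ]
```

View pics/c1.png

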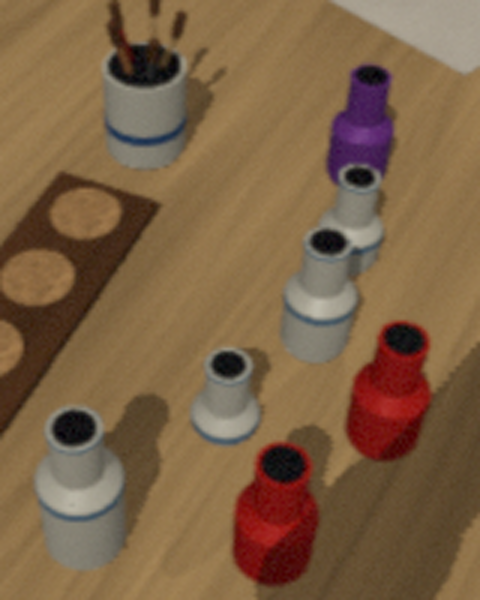

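The triangulated tops match the listed heights of 126.5, 66, 106 and 86 mm, so the picks are:
- vase_128: (0.490, 0.182)
- vase_68: (0.457, 0.046)
- vase_108: (0.436, -0.062)
- vase_88: (0.453, -0.162)

The crop confirms four white vases, with the purple and red decoys separate from them. The mug is beside the pad at y = -0.079. First I check IK everywhere, then move vase_128.

```bash
cat > job.py <<'E'
from vis import *
from scipy.spatial.transform import Rotation as Ro
V={128:(.4902,.1818),108:(.4356,-.0622),88:(.4533,-.162),68:(.4565,.0457)}
P={128:(.6625,-.0788),108:(.6535,.0054),88:(.6442,.0898),68:(.6351,.1745)}
y=np.array([.994,.1075,0]);y/=np.linalg.norm(y);z=np.array([0,0,-1.])
Q=[Ro.from_matrix(np.c_[np.cross(s*y,z),s*y,z]).as_quat() for s in(1,-1)]
def gz(h): return h/1000-.018+.054
def pick(h,q):
    x=V[h];arm.movep([*x,max(gz(h)+.06,.25)],q);arm.move_gripper(.75)
    arm.line_to([*x,gz(h)],.12);arm.pause(.1)
    arm.move_gripper(0,30);arm.pause(.2)
    print(h,"open",arm.read_opening(),"F",arm.read_finger_force(),"z",arm.read_tool_pos()[2]-gz(h))
    arm.line_to([*x,gz(h)+.02],.05);print("lifted open",arm.read_opening(),arm.read_ft_force())
def place(h,q):
    x,t=V[h],P[h];zt=gz(h)+.15
    arm.line_to([*x,zt],.15);arm.line_to([*t,zt],.2)
    arm.line_to([*t,gz(h)+.017+.012],.12);arm.line_to([*t,gz(h)+.017+.0015],.02);arm.pause(.3)
    f=arm.read_ft_force();arm.move_gripper(.5);arm.pause(.2)
    print("tcp err",arm.read_tool_pos()-np.array([*t,gz(h)+.0185]),"F",f)
    arm.line_to([*t,max(gz(h)+.09,.27)],.15);print("t",arm.read_time())
E
python3 - <<'E'
from job import *
for i,q in enumerate(Q):
    J=[arm.ik(p,q) for h in V for p in([*V[h],gz(h)],[*V[h],gz(h)+.15],[*P[h],gz(h)+.018],[*P[h],gz(h)+.15])]
    print(i,sum(j is None for j in J),[round(float(j[6]),2) for j in J if j is not None])
E
```

```text
0 0 [-0.05, -0.11, 0.43, 0.42, 0.42, 0.46, 0.31, 0.3, 0.65, 0.9, 0.19, 0.15, 0.23, 0.18, 0.02, -0.01]
1 0 [2.38, 2.61, -2.18, -2.33, 2.77, -2.27, 2.81, -2.43, 2.72, -1.99, 2.66, 2.8, 2.45, 2.84, 2.51, 2.64]
```

```bash
python3 - <<'E'
from job import *
pick(128,Q[0]);print(arm.read_time())
cv2.imwrite("pics/s1.png",snapshot("side"))
E
```

```text
128 open 0.39078732400821675 F 29.64563101530075 z 0.0005543348849381124
lifted open 0.3886358009582677 [ 0.45572885  0.12042676 -2.33500545]
4.45
```

View pics/s1.png

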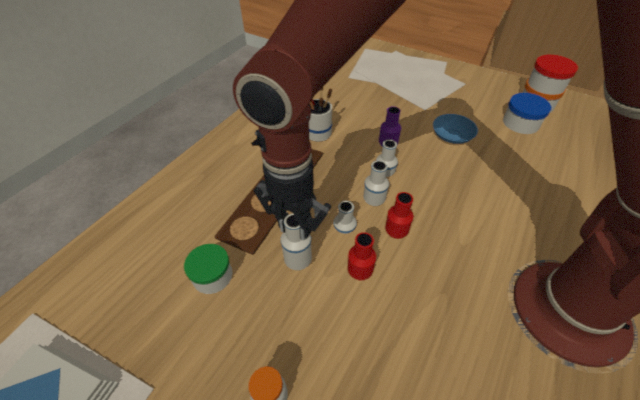

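The vase is held upright at (297,245): the opening of 0.39 gives about 33 mm, and the load is about 2 N. The neighbours haven't moved. Placing it now.

```bash
python3 - <<'E'
from job import *
place(128,Q[0])
pick(108,Q[0])
cv2.imwrite("pics/s2.png",snapshot("side"))
E
```

```text
tcp err [ 1.01905402e-04 -2.30600167e-05  1.67626574e-04] F [-0.30961623  0.26749852 -1.53393756]
t 10.55
108 open 0.3907726165196784 F 29.580845832824707 z 0.0004445064907047658
lifted open 0.3890028489245036 [-0.66938164  0.30099764 -1.60610932]
```

View pics/s2.png

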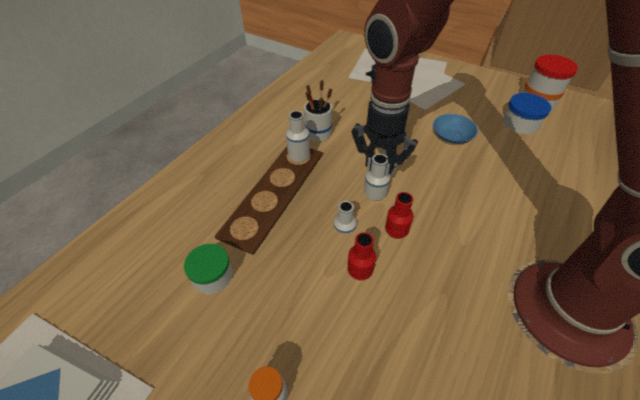

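vase_128 stands upright on the pad by the mug at (298,140), and vase_108 is gripped at (378,180). I'll continue with the rest.

```bash
python3 - <<'E'
from job import *
place(108,Q[0])
for h in(88,68):
    pick(h,Q[0])
    if not .33<arm.read_opening()<.42: print("BAD");break
    place(h,Q[0])
else:
    arm.movep([.45,.0,.35],Q[0]);arm.movep([.2,.5,.35],Q[0])
    S,T=snapshot("side"),snapshot("top")
    cv2.imwrite("pics/s3.png",S);cv2.imwrite("pics/t3.png",T);print(arm.read_time())
    for h in P:
        for n,I in(("top",T),("side",S)):
            c=C[n];X=c["R"]@np.array([*P[h],.017+h/1000])+c["t"];p=np.array([c["fx"]*X[0]/X[2]+c["cx"],c["fy"]*X[1]/X[2]+c["cy"]])
            m=near(I.max(2)<70,p,8);print(h,n,None if m is None else np.round(plane(n,m,.017+h/1000)[:2]-P[h],4))
E
```

```text
tcp err [9.54126986e-05 2.24426664e-05 1.64123073e-04] F [ 0.09927588  0.88498107 -2.05964385]
t 19.875
88 open 0.3645335247735089 F 29.658171236515045 z 0.0003654596434397861
lifted open 0.3656512119533332 [-0.64296247  0.70352995 -0.88467077]
tcp err [8.67901141e-05 7.24750705e-06 1.29400966e-04] F [-0.01765989  0.06127932 -1.27071915]
t 30.0333
68 open 0.3671227463600919 F 29.614045321941376 z 0.0003094284046555873
lifted open 0.363970986844156 [-0.58363689 -0.30100265 -1.80951782]
tcp err [4.31862998e-05 1.28814682e-06 7.11655002e-05] F [ 0.02032382  0.53822318 -1.02023406]
t 39.7833
42.9417
128 top [-0.0013 -0.0008]
128 side [-0.0008  0.0019]
108 top [-0.0011 -0.0003]
108 side [-0.0005  0.0023]
88 top [-0.0012  0.0001]
88 side [-0.0002  0.0022]
68 top [-0.0009 -0.0002]
68 side [0.0002 0.0018]
```

View pics/s3.png

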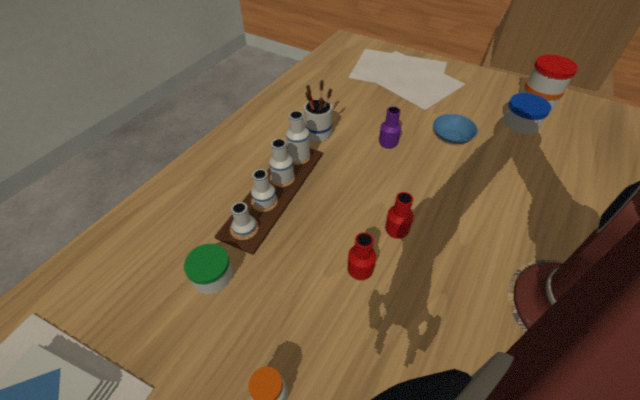

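View pics/t3.png

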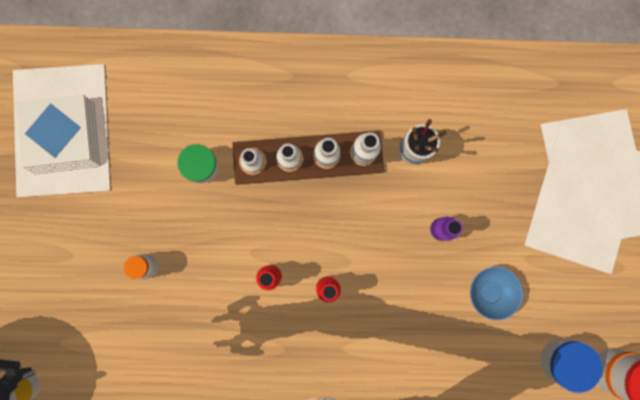

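All four vases stand upright on their pads, tallest at (366,148) by the mug down to the shortest at (251,160) by the tub. Each is within about 2 mm of its pad centre, and the mug and tub haven't moved. Handing in.

```bash
python3 -c "
from station import ticket
print(ticket.finish_job())"
```

```text
the job is handed in; nothing more can be done
None
```

The job is handed in at about 43 s: all four vases stand upright in height order from the mug to the tub, each within about 3 mm of its pad centre in both camera views, with the mug and tub unmoved; no verdict was returned.

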